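# Seat the taper-shank mounting post in the holding stand

## Robot

A 6-joint arm with a two-finger parallel gripper is mounted at the origin on a cart in front of the work surface, level with it; the furniture and walls round the work are solid. World frame = base frame: x ahead of the robot, y to its left, z up, the work surface at z = 0. Lengths are in mm, angles in rad, forces in N, time in s.
With the tool pointing down it reaches from about 275 to 1000 mm from the base axis. Payload 8.4 kg.
Tool frame: the origin (TCP) lies midway between the tips of the shut fingers; the grasp point (between the pads) lies 19 mm behind it; z points along the fingers, y is the line along which they close (so a half turn about z gives the same grasp; the last joint's range is limited). The gripper opens to 85 mm and grips with 20 to 120 N. Pads are 22 mm wide; open, the fingers measure 114 mm over their backs; the gripper's body (76 mm by 85 mm) begins 54 mm behind the grasp point. The pads swing forward as they close: fully open they stand 13 mm farther back than shut.
Start: joints at [-1.112, 0.353, 1.633, -0, 1.155, -0.002], TCP at [277.914, -559.814, 231.281] pointing down, gripper open.
Joint ranges: [-2.63, 2.63], [-0.92, 2.1], [0.06, 2.66], [-1.3, 4.44], [0, 2.69], [-3.02, 3.02]. Speed limits (rad/s): [2.22, 2.22, 2.79, 3.14, 3.14, 3.14].

## Interface

Orientations are given as [roll, pitch, yaw] about the fixed x, y, z axes, in that order (R = Rz(yaw) Ry(pitch) Rx(roll)).
In Python, from rig import r gives the robot as it stands.
- The arm moves only by the tool servo_tool, never from a script. Its argument "deltas" is a list of rows, each an object of numbers: "x", "y", "z": the shift along the world's x, y, z in mm; "rx", "ry", "rz": the turn, a rotation vector about the world's x, y, z in rad; "gripper": the gripper's target within -1 to 1 (fully open at 1, half-way at 0, shut at -1). A call has 1 to 10 rows; each row is the pose to reach, as a shift and turn from the pose commanded when the call began; what a row does not reach only later rows make up. A row lasts 1/10 s, in which the tool goes at most 50 mm and 8.59 degrees, less where a joint would pass 70% of its speed; a pose out of reach is approached as far as the arm can. A call with a gripper value outside its range is refused whole. The fingers move at their own pace and stop on an object; "newtons" is the grip in N (left out, the last holds). Time passes only in rows, so rows that repeat a pose let the fingers close. It gives the time, the measured TCP pose, the force, the opening and the grip force at its end, in the units of the state.
- r.sense(): the state, without advancing time (a new reading comes with each control period).
- r.grab_frame(name): name is "scene" or "side" or "wrist"; returns the picture (480x640x3 uint8, blue, green, red); there is no depth.
- r.camera_params(name): a dict with "mtx" (3x3 intrinsics, pixels), "eye" and "orientation" of the camera in the world. Camera axes: x right, y down, z forward; pixel columns grow to the right and rows downward; lengths in mm; the calibration is good to about 2 mm. A picture is of the moment at which its call begins: read the wrist's pose just before it. camera_params takes no time and is no camera call; for the wrist camera it gives the pose at the moment of the call.
- r.sign_off(): hands the job in; it is judged then, once.
Trained networks look in the newest picture that a camera, given by its name, has taken for a name from the list of things; names that differ only in an ending like _2 or _b are one class to them, and where a whole thing is asked for, a point or a joint stands for the part that bears it (a point fixed in the world has none). Each returns a list of dicts, best first, with "conf" (0 to 1); they miss things now and then, are a little off and sometimes report something else, mostly with a low value. They report only what shows in the picture. A call takes as long as a camera call. They do not tell look-alikes from the thing itself.
- r.recognise(name, camera): "box" ([left, top, width, height] in pixels, round what is visible of it).
The state is a dict: "clock": time; "qpos": joint angles; "qvel": joint speeds; "joint_efforts": joint torques, N m; "eef_pos": TCP position; "tcp_rot": TCP orientation; "contact_force": force on the tool from outside, world axes, zero at the start; "wrist_torque": the same for the moment, N m; "opening": opening from 0.0 (shut) to 1.0 (fully open); "grasp_force": force on a finger pad.
Only numpy, scipy, OpenCV 4.12 (cv2) and the standard library are available. Lean on these libraries where they do the work, as an engineer would, in place of code of your own. Each camera call takes 0.05 s, during which the arm holds its last target. There are 200 camera calls.

## Task

A specimen is about to be worked on, so get the holding stand ready: take the mounting post with the tapered shank out of the leaning rest and stand it upright in the stand's tapered socket, fully home. Lower it in while you hold it and let go only once it is seated, do not drop it in; leave the other post, the one with the straight shank, in the rest.

Things in the scene. Friction and masses are not known exactly. Their poses are not given: they have to be found in the camera images.
- taper_post: Aluminium post, 117 mm, 0.2 kg, starts leaning 35 degrees from vertical in the rest. Origin: centre of its foot; z along its axis to the top. Along z: tapered round shank 0-48 mm, diameter 20 at the foot growing evenly to 40; collar 48-56 mm, diameter 40; stem 56-111 mm, diameter 24, with dark rings (grip it about 88 mm from the foot); cork pad 111-117 mm, diameter 32.
- straight_post: The other post: same collar, stem, pad and length, but its shank is a plain cylinder, 24 mm in diameter, 48 mm long, stepped in under the collar. Starts leaning in the other place of the rest. Origin: centre of its foot; z along its axis to the top.
- rest: Grey steel rest, fixed, base 125 x 215 mm, 85 mm high. Two places at y = -65 and +65 mm; which post is where varies. Tops lean to its -x, roughly to the robot's left. Feet stand on sloped pads 30 mm up; collars lean on a bar between low cheeks; stems are free all round. Pull a post out along its own axis. Origin: on the bench, below the middle between the two feet; z up.
- stand: Round steel holding stand with one conical socket, base 88 mm diameter and 12 mm thick, 62 mm high, fixed to the bench, upright. Origin: centre of its underside, z up.
- socket_mouth (a point): Centre of the socket's open mouth, on top of the stand, 62 mm above the bench. The bore is 38 mm wide at the mouth and narrows with the same taper as the post, 50 mm deep.
- socket_seat (a point): Point on the socket's axis 44 mm below the mouth, 18 mm above the bench: where the centre of the tapered post's foot comes when the post is fully seated. The collar's underside is then about 4 mm above the mouth.
Not all that is in view belongs to the job. Several things have the shape of the stand; the one meant has the colours described above.

How it is judged:
By the outcome, as a careful person would: the job done as asked, in the order asked, and still so for the second after the job is handed in, with the robot touching nothing.
It also fails if it takes over 35 s, if anything falls off the work surface, if the arm or the gripper's body presses on something with over 40 N, if the wrist force passes 120 N, or if a joint passes its speed limit or range.

## Working session

There is one attempt and no reset: what is moved stays moved. The work goes in short steps, Python scripts to look and compute and a tool call to move; the robot and the scene stay as the last step left them, time stands still between calls to the robot, and variables do not carry over. Pictures are saved under pics/ and viewed, at most 10 in all, crops included, and the job is handed in when it is done.

Besides the shell and the picture viewer there is one more tool, called after "Emit:" as name(argument=value, ...), one argument or row to a line, values as JSON. servo_tool: Moves the arm, as the interface text tells. Its arguments: {"type":"object","properties":{"deltas":{"type":"array","items":{"type":"object","properties":{"x":{"type":"number"},"y":{"type":"number"},"z":{"type":"number"},"rx":{"type":"number"},"ry":{"type":"number"},"rz":{"type":"number"},"gripper":{"type":"number"}}}},"newtons":{"type":"number"}},"required":["deltas"]}

```bash
mkdir -p pics; ls; python3 - <<'E'
from rig import r
import cv2,numpy as np
ims=[]
for c in ("scene","side"):
    im=r.grab_frame(c); cv2.imwrite(f"pics/{c}0.png",im)
    p=r.camera_params(c); print(c,np.round(p["mtx"],1).tolist(),np.round(p["eye"],1),p["orientation"])
    for n in ("taper_post","straight_post","rest","stand"):
        print(n,[(d["box"],round(d["conf"],2)) for d in r.recognise(n,c)])
print(r.sense())
E
```

```text
pics
scene [[554.2, 0.0, 315.5], [0.0, 554.2, 238.6], [0.0, 0.0, 1.0]] [118.4 767.  543.1] [-2.1557451  -0.02340005 -2.5713086 ]
taper_post [([186.2, 240.7, 52.4, 49.8], 0.88)]
straight_post [([263.9, 275.4, 46.6, 42.4], 0.88)]
rest [([172.9, 272.4, 172.8, 106.4], 0.65)]
stand [([362.2, 211.3, 51.5, 55.2], 0.58)]
side [[552.1, 0.0, 314.2], [0.0, 552.1, 235.6], [0.0, 0.0, 1.0]] [136.5 694.3 620.6] [-2.27456414e+00  1.36429705e-03 -2.53850260e+00]
taper_post [([186.8, 252.9, 54.4, 35.1], 0.97)]
straight_post [([264.2, 291.8, 49.5, 34.2], 0.81)]
rest [([181.6, 267.6, 167.3, 115.1], 0.6)]
stand [([368.3, 203.8, 52.0, 52.3], 0.75), ([307.8, 173.8, 52.8, 48.0], 0.69), ([184.7, 252.9, 59.1, 39.1], 0.25)]
{'clock': 0.5, 'qpos': array([-1.11238494e+00,  3.53037226e-01,  1.63342579e+00, -5.71912368e-06,
        1.15522185e+00, -2.41419673e-03]), 'qvel': array([-0.00039705,  0.00038621, -0.00084455, -0.00017592,  0.00021978,
        0.00034054]), 'joint_efforts': array([-1.30604632e-03, -6.04698157e+01, -3.42178631e+01,  1.30926114e-05,
        2.31948979e-03,  1.44607117e-05]), 'eef_pos': array([ 277.9101476 , -559.78776425,  231.24665084]), 'tcp_rot': array([-3.14150044e+00,  5.00951252e-06,  4.60827896e-01]), 'contact_force': array([-0.12540238,  0.86495281,  0.47946166]), 'wrist_torque': array([0.00782148, 0.00699388, 0.02583073]), 'grasp_force': 0.0, 'opening': 1.0033994565827902}
```

View pics/scene0.png

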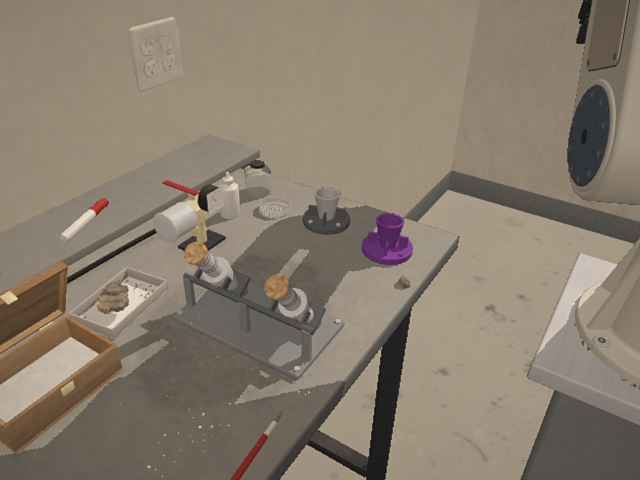

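View pics/side0.png

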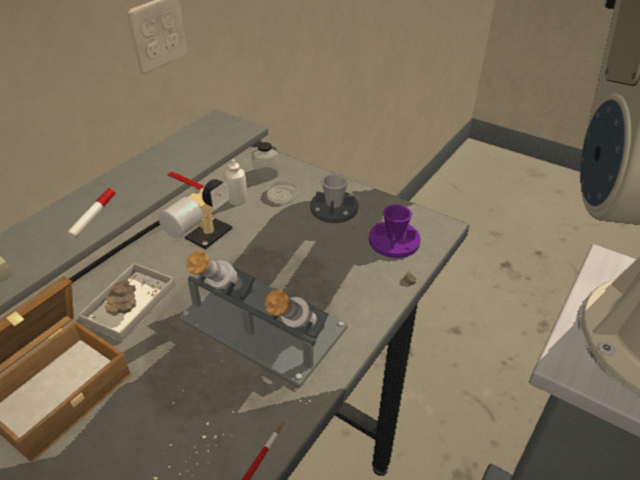

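The stand candidates are the grey steel one at scene (327,208) and the purple look-alike at (388,238). The posts are at (208,265) and (287,297), both leaning toward the camera. Next I'll check close crops of each.

```bash
python3 - <<'E'
import cv2,numpy as np
a=cv2.imread("pics/scene0.png")[170:385,170:420]; b=cv2.imread("pics/side0.png")[160:385,170:420]
a=cv2.resize(a,None,fx=3.2,fy=2.75,interpolation=cv2.INTER_CUBIC)
a=cv2.resize(cv2.imread("pics/scene0.png")[180:380,170:420],(750,600),interpolation=cv2.INTER_CUBIC)
cv2.imwrite("pics/crop1.png",a)
E
```

```text
(no output)
```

View pics/crop1.png

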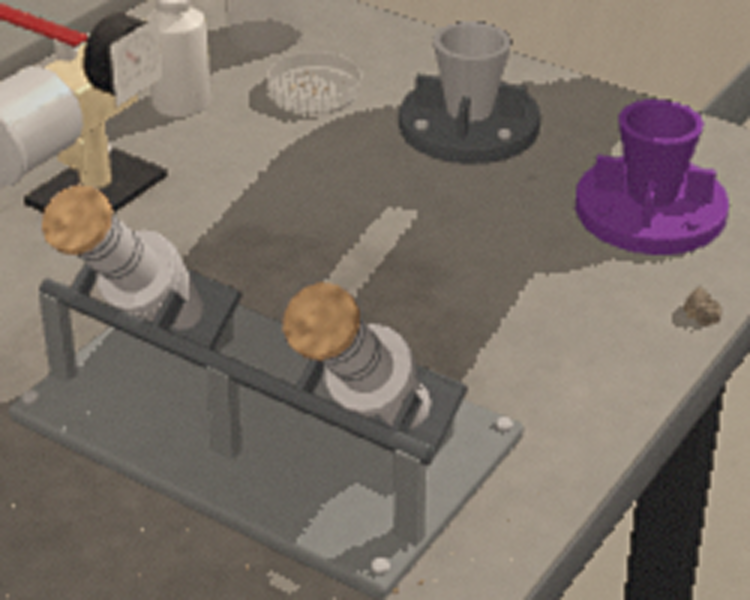

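```bash
cat > h.py <<'E'
from rig import r
import cv2,numpy as np
from scipy.spatial.transform import Rotation as R
def cam(c):
    p=r.camera_params(c); return np.array(p["mtx"]),np.array(p["eye"]),R.from_euler("xyz",p["orientation"]).as_matrix()
def onz(P,uv,z):
    K,e,M=P; d=M@np.linalg.solve(K,[*uv,1]); return e+d*(z-e[2])/d[2]
def proj(P,X):
    K,e,M=P; q=(np.atleast_2d(X)-e)@M@K.T; return q[:,:2]/q[:,2:]
E
python3 - <<'E'
from h import *
P=cam("scene"); f=lambda x,y,z: onz(P,(x/3+170-.3,y/3+180-.3),z)
for n,a in dict(mouth=(472,42,62),baseL=(399,115,8),baseR=(540,115,8),c1=(12,408,5),c2=(385,590,5),c3=(520,432,5)).items(): print(n,f(*a).round(1))
P=cam("side")
print("side mouth",onz(P,(335,181),62).round(1))
E
```

```text
mouth [562.9  14.6  62. ]
baseL [600.9  35.3   8. ]
baseR [529.2 -14.7   8. ]
c1 [606.1 361.7   5. ]
c2 [392.8 357.    5. ]
c3 [395.1 239.1   5. ]
side mouth [564.7   8.9  62. ]
```

Emit:
servo_tool(
  deltas=[
    {"x":22,"y":44,"z":7,"rz":0.11},
    {"x":44,"y":88,"z":14,"rz":0.22},
    {"x":66,"y":132,"z":21,"rz":0.33},
    {"x":88,"y":176,"z":28,"rz":0.44},
    {"x":110,"y":220,"z":35,"rz":0.55},
    {"x":132,"y":264,"z":42,"rz":0.66},
    {"x":154,"y":308,"z":49,"rz":0.77},
    {"x":176,"y":352,"z":56,"rz":0.88},
    {"x":198,"y":396,"z":63,"rz":0.99},
    {"x":220,"y":440,"z":70,"rz":1.11},
  ],
)

```text
invalid input
```

```bash
python3 - <<'E'
from h import *
s=r.sense(); P=cam("wrist"); T=R.from_euler("xyz",s["tcp_rot"]).as_matrix()
print(s["clock"],s["eef_pos"].round(1),s["tcp_rot"].round(3),s["qpos"].round(2))
print("cam in tool",(T.T@(P[1]-s["eef_pos"])).round(1),"\n",(T.T@P[2]).round(3),P[0].round(1))
S=cam("scene"); f=lambda x,y,z: onz(S,(x/3+170-.3,y/3+180-.3),z).round(1)
print("pad top",f(78,218,128),"collar",f(140,272,75))
E
```

```text
0.5 [ 277.9 -559.8  231.2] [-3.142  0.     0.461] [-1.11  0.35  1.63 -0.    1.16 -0.  ]
cam in tool [  79.5   -0.8 -142.9] 
 [[ 0.    -0.952 -0.308]
 [ 1.     0.     0.   ]
 [-0.    -0.308  0.952]] [[340.6   0.  316.9]
 [  0.  340.6 236.7]
 [  0.    0.    1. ]]
pad top [559.1 349.6 128. ] collar [561.5 312.6  75. ]
```

Emit:
servo_tool(
  deltas=[
    {"x":22,"y":44,"z":7,"rx":0,"ry":0,"rz":0.11,"gripper":1},
    {"x":44,"y":88,"z":14,"rx":0,"ry":0,"rz":0.22,"gripper":1},
    {"x":66,"y":132,"z":21,"rx":0,"ry":0,"rz":0.33,"gripper":1},
    {"x":88,"y":176,"z":28,"rx":0,"ry":0,"rz":0.44,"gripper":1},
    {"x":110,"y":220,"z":35,"rx":0,"ry":0,"rz":0.55,"gripper":1},
    {"x":132,"y":264,"z":42,"rx":0,"ry":0,"rz":0.66,"gripper":1},
    {"x":154,"y":308,"z":49,"rx":0,"ry":0,"rz":0.77,"gripper":1},
    {"x":176,"y":352,"z":56,"rx":0,"ry":0,"rz":0.88,"gripper":1},
    {"x":198,"y":396,"z":63,"rx":0,"ry":0,"rz":0.99,"gripper":1},
    {"x":220,"y":440,"z":70,"rx":0,"ry":0,"rz":1.11,"gripper":1},
  ],
)

```text
clock: 1.5
eef_pos: [498.5, -117.9, 301.9]
tcp_rot: [3.141, 0.0, 1.575]
contact_force: [1.3, -0.7, 0.7]
opening: 1.002
grasp_force: 0.0
```

Emit:
servo_tool(
  deltas=[
    {"x":22,"y":43,"z":0,"rx":0,"ry":0,"rz":0,"gripper":1},
    {"x":43,"y":86,"z":0,"rx":0,"ry":0,"rz":0,"gripper":1},
    {"x":65,"y":128,"z":0,"rx":0,"ry":0,"rz":0,"gripper":1},
    {"x":65,"y":128,"z":0,"rx":0,"ry":0,"rz":0,"gripper":1},
  ],
)

```text
clock: 1.9
eef_pos: [564.9, 12.9, 301.2]
tcp_rot: [3.14, -0.002, 1.575]
contact_force: [0.1, -0.2, 0.6]
opening: 0.999
grasp_force: 0.0
```

```bash
python3 - <<'E'
from h import *
s=r.sense(); P=cam("wrist"); im=r.grab_frame("wrist"); cv2.imwrite("pics/w1.png",im); np.save("w1.npy",np.array(P,dtype=object))
print(s["eef_pos"].round(1)); print(r.recognise("stand","wrist")); print(proj(P,[[564,12,62],[564,12,0]]).round(1))
E
```

```text
Traceback (most recent call last):
ValueError: could not broadcast input array from shape (3,3) into shape (3,)
```

View pics/w1.png

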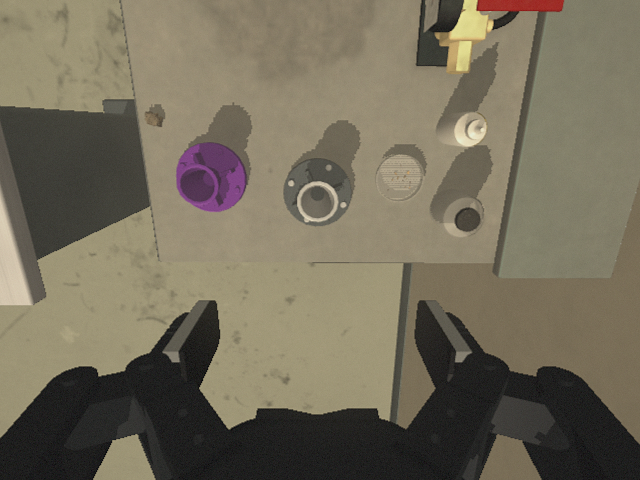

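Wrist view: grey stand's mouth ring at about (318,202), purple look-alike at (210,178).

```bash
python3 - <<'E'
from h import *
P=cam("wrist"); im=cv2.imread("pics/w1.png"); g=cv2.cvtColor(im,cv2.COLOR_BGR2GRAY)
print(r.recognise("stand","wrist"))
c=g[150:235,275:360]
m=cv2.morphologyEx((c>140).astype(np.uint8),cv2.MORPH_OPEN,np.ones((2,2)))
for k in cv2.findContours(m,cv2.RETR_EXTERNAL,cv2.CHAIN_APPROX_NONE)[0]:
    if len(k)>40:
        e=cv2.fitEllipse(cv2.convexHull(k)); print(len(k),e); u=np.array(e[0])+(275,150); print(u,onz(P,u,62).round(1))
print(proj(P,[[564,12,62],[564,12,0]]).round(1))
cv2.imwrite("pics/c2.png",cv2.resize(im[150:235,275:360],None,fx=6,fy=6,interpolation=cv2.INTER_CUBIC))
E
```

```text
[{'box': [284.2, 158.4, 67.1, 69.1], 'conf': 0.83}, {'box': [174.5, 143.9, 74.0, 67.2], 'conf': 0.65}]
53 ((77.49851989746094, 72.58405303955078), (13.462203979492188, 15.246813774108887), 120.51747131347656)
[352.4985199  222.58405304] [605.7 -15.6  62. ]
44 ((79.37191009521484, 56.552486419677734), (7.009982109069824, 17.57427978515625), 30.73151206970215)
[354.3719101  206.55248642] [607.1   3.4  62. ]
118 ((42.6878776550293, 52.774322509765625), (40.17637252807617, 42.714786529541016), 39.165443420410156)
[317.68787766 202.77432251] [565.1   7.7  62. ]
71 ((83.10285949707031, 20.290407180786133), (11.145435333251953, 30.54617691040039), 2.2507102489471436)
[358.1028595  170.29040718] [609.7  44.5  62. ]
392 ((19.189481735229492, 44.78739929199219), (52.41250228881836, 117.73196411132812), 179.4901885986328)
[294.18948174 194.78739929] [538.4  16.8  62. ]
[[316.8 199. ]
 [316.7 189.5]]
```

View pics/c2.png

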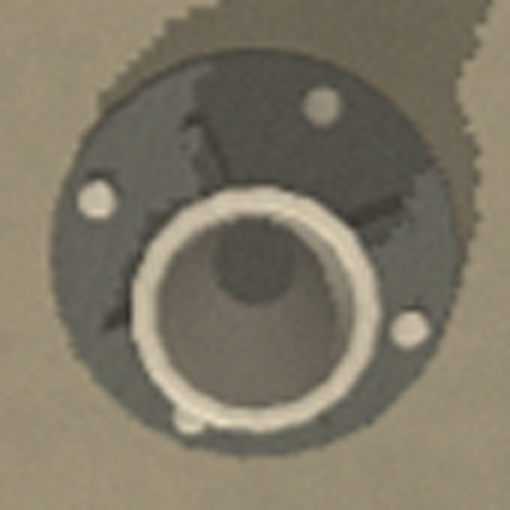

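Emit:
servo_tool(
  deltas=[
    {"x":-20,"y":46,"z":0,"rx":0,"ry":0,"rz":0,"gripper":1},
    {"x":-40,"y":92,"z":0,"rx":0,"ry":0,"rz":0,"gripper":1},
    {"x":-60,"y":138,"z":0,"rx":0,"ry":0,"rz":0,"gripper":1},
    {"x":-60,"y":177,"z":0,"rx":0,"ry":0,"rz":0,"gripper":1},
    {"x":-60,"y":177,"z":0,"rx":0,"ry":0,"rz":0,"gripper":1},
  ],
)

```text
clock: 2.5
eef_pos: [502.3, 187.5, 301.6]
tcp_rot: [3.141, -0.001, 1.573]
contact_force: [-0.5, -0.6, 0.2]
opening: 1.001
grasp_force: 0.0
```

```bash
python3 - <<'E'
from h import *
s=r.sense(); P=cam("wrist"); im=r.grab_frame("wrist"); cv2.imwrite("pics/w2.png",im)
print(s["eef_pos"].round(1),P[1])
for n in ("taper_post","straight_post","rest"): print(n,[(d["box"],d["conf"]) for d in r.recognise(n,"wrist")])
E
```

```text
[502.3 187.5 301.6] [502.03227499 267.36759481 444.6327764 ]
taper_post [([361.8, 9.6, 51.8, 114.0], 0.75), ([216.3, 7.9, 55.6, 112.0], 0.44)]
straight_post [([213.5, 9.1, 58.3, 114.0], 0.72)]
rest [([206.5, 34.7, 214.4, 117.0], 0.81), ([328.3, 282.0, 60.3, 68.9], 0.6)]
```

View pics/w2.png

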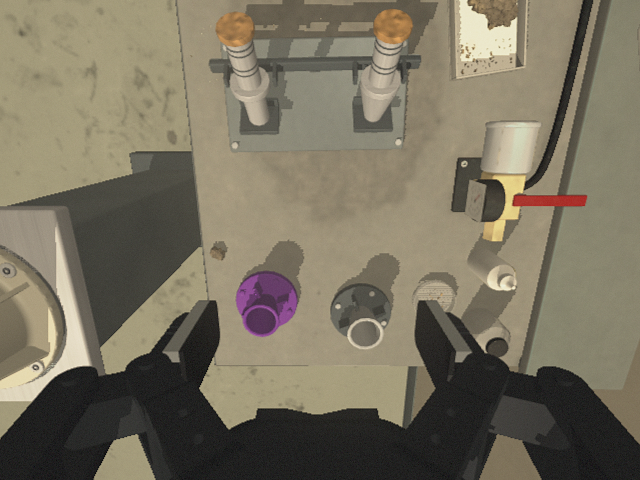

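Both posts are fully visible, the right at (380,70) and the left at (247,70). I'll zoom in to tell the shanks apart.

```bash
python3 - <<'E'
import cv2
im=cv2.imread("pics/w2.png")[0:150,200:420]
cv2.imwrite("pics/c3.png",cv2.resize(im,(792,540),interpolation=cv2.INTER_CUBIC))
E
```

```text
(no output)
```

View pics/c3.png

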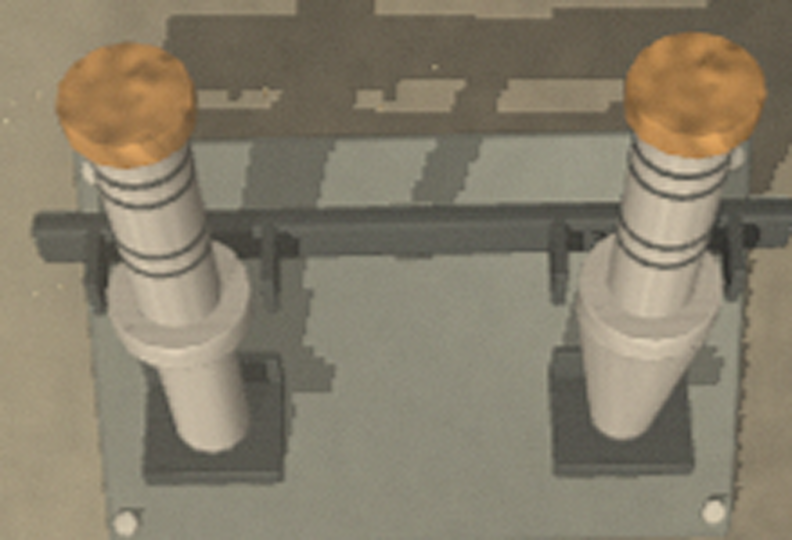

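The right post at wrist (380,70) tapers evenly below its collar. The left one is stepped and straight. I'll fit the tapered one's axis.

```bash
cat >> h.py <<'E'
def axis(az,tilt=np.radians(35)): return np.array([np.sin(tilt)*np.sin(az),np.sin(tilt)*np.cos(az),np.cos(tilt)])
def circ(f,a,z,rad):
    e=np.cross(a,[0,0,1.]); e/=np.linalg.norm(e); g=np.cross(a,e); t=np.linspace(0,6.28,60)[:,None]
    return f+a*z+rad*(np.cos(t)*e+np.sin(t)*g)
E
python3 - <<'E'
from h import *
from scipy.optimize import least_squares
P=cam("wrist"); np.save("b.npy",0)
k=lambda x,y: np.array([200+x/3.6-.36,y/3.6-.36])
def model(p):
    f=np.array([p[0],p[1],p[2]]); a=axis(p[3])
    t=proj(P,circ(f,a,117,16)); c=proj(P,circ(f,a,56,20)); b=proj(P,circ(f,a,0,10))
    return np.r_[t[:,0].min(),t[:,0].max(),t[:,1].min(),c[:,0].min(),c[:,0].max(),b[:,1].max(),b[:,0].min(),b[:,0].max()]
obs=np.r_[k(626,0)[0],k(766,0)[0],k(0,32)[1],k(580,0)[0],k(722,0)[0],k(0,439)[1],k(588,0)[0],k(656,0)[0]]
o=least_squares(lambda p:np.r_[model(p)-obs,(p[2]-31)/3],[560,283,31,0])
print(o.x.round(3),o.fun.round(2)); f=o.x[:3];a=axis(o.x[3])
for s in (69,89,219): print(s,(f+a*s).round(1))
print(a)
E
```

```text
[ 5.67047e+02  2.76400e+02  2.98370e+01 -2.10000e-02] [-0.25  0.23 -0.15 -0.54  0.65  0.25  0.64 -0.74 -0.39]
69 [566.2 316.   86.4]
89 [566.  327.4 102.7]
219 [564.4 402.  209.2]
[-0.01230524  0.57344443  0.81915204]
```

Emit:
servo_tool(
  deltas=[
    {"x":16,"y":45,"z":0,"rx":-0.12,"ry":0,"rz":0.004,"gripper":1},
    {"x":32,"y":90,"z":0,"rx":-0.24,"ry":0,"rz":0.008,"gripper":1},
    {"x":46,"y":135,"z":0,"rx":-0.36,"ry":-0.003,"rz":0.012,"gripper":1},
    {"x":62,"y":180,"z":0,"rx":-0.48,"ry":-0.005,"rz":0.016,"gripper":1},
    {"x":62,"y":205,"z":-20,"rx":-0.611,"ry":-0.006,"rz":0.019,"gripper":1},
    {"x":62,"y":202,"z":-60,"rx":-0.611,"ry":-0.006,"rz":0.019,"gripper":1},
    {"x":62,"y":200,"z":-100,"rx":-0.611,"ry":-0.006,"rz":0.019,"gripper":1},
    {"x":62,"y":198,"z":-116,"rx":-0.611,"ry":-0.006,"rz":0.019,"gripper":1},
    {"x":62,"y":198,"z":-116,"rx":-0.611,"ry":-0.006,"rz":0.019,"gripper":1},
  ],
)

```text
clock: 3.6
eef_pos: [564.8, 380.6, 183.2]
tcp_rot: [-3.137, 0.614, 1.591]
contact_force: [0.1, -0.8, 0.4]
opening: 1.003
grasp_force: 0.0
```

```bash
python3 - <<'E'
from h import *
s=r.sense(); P=cam("wrist"); im=r.grab_frame("wrist")
f=np.array([567.05,276.4,29.8]);a=axis(-.021)
for z,rad in ((117,16),(56,20)): cv2.polylines(im,[proj(P,circ(f,a,z,rad)).astype(int)],True,(0,0,255),1)
cv2.imwrite("pics/w3.png",im)
T=R.from_euler("xyz",s["tcp_rot"]).as_matrix()
print(s["clock"],s["eef_pos"].round(1),s["qpos"].round(2),T[:,2].round(4),T[:,1].round(3),"err in tool",(T.T@(f+a*69-s["eef_pos"])).round(1))
E
```

```text
3.6 [564.8 380.6 183.2] [ 0.8   0.73  1.26 -0.42  1.61  0.86] [ 0.0071 -0.5765 -0.8171] [ 1.     0.017 -0.004] err in tool [  3.    0.6 116.4]
```

View pics/w3.png

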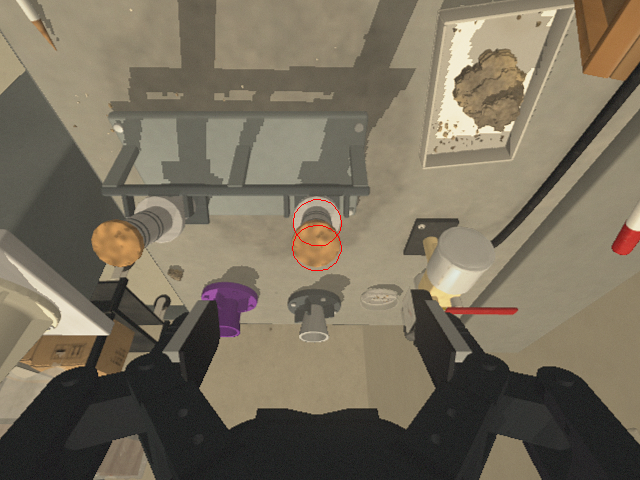

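The overlay of the fitted model sits exactly on the pad at (317,246), so the fit is good. Now descending along the axis.

Emit:
servo_tool(
  deltas=[
    {"x":0.6,"y":-8,"z":-16,"rx":0,"ry":0,"rz":0,"gripper":1},
    {"x":0.8,"y":-20,"z":-34,"rx":0,"ry":0,"rz":0,"gripper":1},
    {"x":1,"y":-34,"z":-54,"rx":0,"ry":0,"rz":0,"gripper":1},
    {"x":1.2,"y":-48,"z":-74,"rx":0,"ry":0,"rz":0,"gripper":1},
    {"x":1.4,"y":-60,"z":-91,"rx":0,"ry":0,"rz":0,"gripper":1},
    {"x":1.4,"y":-64.6,"z":-97,"rx":0,"ry":0,"rz":0,"gripper":1},
    {"x":1.4,"y":-64.6,"z":-97,"rx":0,"ry":0,"rz":0,"gripper":1},
  ],
)

```text
clock: 4.35
eef_pos: [567.3, 318.1, 90.0]
tcp_rot: [3.14, 0.61, 1.588]
contact_force: [0.4, -0.5, -0.3]
opening: 1.002
grasp_force: 0.0
```

```bash
python3 - <<'E'
from h import *
s=r.sense(); f=np.array([567.05,276.4,29.8]);a=axis(-.021)
T=R.from_euler("xyz",s["tcp_rot"]).as_matrix()
print(s["eef_pos"].round(1),"err in tool",(T.T@(f+a*69-s["eef_pos"])).round(1),s["contact_force"].round(1))
E
```

```text
[567.3 318.1  90. ] err in tool [ 0.3 -1.1  4.2] [ 0.4 -0.5 -0.3]
```

Emit:
servo_tool(
  newtons=50,
  deltas=[
    {"x":-1,"y":-1,"z":-2,"rx":0,"ry":0,"rz":0,"gripper":-1},
    {"x":-1,"y":-1,"z":-2,"rx":0,"ry":0,"rz":0,"gripper":-1},
    {"x":-1,"y":-1,"z":-2,"rx":0,"ry":0,"rz":0,"gripper":-1},
    {"x":-1,"y":-1,"z":-2,"rx":0,"ry":0,"rz":0,"gripper":-1},
    {"x":-1,"y":-1,"z":-2,"rx":0,"ry":0,"rz":0,"gripper":-1},
    {"x":-1,"y":-1,"z":-2,"rx":0,"ry":0,"rz":0,"gripper":-1},
    {"x":-1,"y":-1,"z":-2,"rx":0,"ry":0,"rz":0,"gripper":-1},
    {"x":-1,"y":-1,"z":-2,"rx":0,"ry":0,"rz":0,"gripper":-1},
  ],
)

```text
clock: 5.15
eef_pos: [565.6, 318.2, 86.8]
tcp_rot: [3.141, 0.61, 1.59]
contact_force: [-1.3, 4.2, 5.7]
opening: 0.31
grasp_force: 47.8
```

Emit:
servo_tool(
  deltas=[
    {"x":0,"y":6,"z":8,"rx":0,"ry":0,"rz":0,"gripper":-1},
    {"x":0,"y":14,"z":20,"rx":0,"ry":0,"rz":0,"gripper":-1},
    {"x":0,"y":24,"z":34,"rx":0,"ry":0,"rz":0,"gripper":-1},
    {"x":-1,"y":35,"z":50,"rx":0,"ry":0,"rz":0,"gripper":-1},
    {"x":-1,"y":46,"z":66,"rx":0,"ry":0,"rz":0,"gripper":-1},
    {"x":-1,"y":57,"z":82,"rx":0,"ry":0,"rz":0,"gripper":-1},
    {"x":-1,"y":62,"z":110,"rx":0,"ry":0,"rz":0,"gripper":-1},
    {"x":-1,"y":62,"z":140,"rx":0,"ry":0,"rz":0,"gripper":-1},
    {"x":-1,"y":62,"z":160,"rx":0,"ry":0,"rz":0,"gripper":-1},
    {"x":-1,"y":62,"z":160,"rx":0,"ry":0,"rz":0,"gripper":-1},
  ],
)

```text
clock: 6.15
eef_pos: [565.3, 380.7, 249.8]
tcp_rot: [3.137, 0.607, 1.588]
contact_force: [0.1, 0.9, -1.8]
opening: 0.312
grasp_force: 48.8
```

Emit:
servo_tool(
  deltas=[
    {"x":0,"y":-35,"z":0,"rx":0.06,"ry":0,"rz":0,"gripper":-1},
    {"x":0,"y":-75,"z":0,"rx":0.16,"ry":0,"rz":0,"gripper":-1},
    {"x":0,"y":-118,"z":0,"rx":0.27,"ry":0,"rz":0,"gripper":-1},
    {"x":0,"y":-162,"z":0,"rx":0.38,"ry":0,"rz":0,"gripper":-1},
    {"x":0,"y":-206,"z":0,"rx":0.49,"ry":0,"rz":0,"gripper":-1},
    {"x":0,"y":-250,"z":0,"rx":0.57,"ry":0,"rz":0,"gripper":-1},
    {"x":0,"y":-295,"z":0,"rx":0.607,"ry":0,"rz":0,"gripper":-1},
    {"x":0,"y":-335,"z":-10,"rx":0.607,"ry":0,"rz":0,"gripper":-1},
    {"x":0,"y":-362,"z":-30,"rx":0.607,"ry":0,"rz":0,"gripper":-1},
    {"x":0,"y":-371,"z":-40,"rx":0.607,"ry":0,"rz":0,"gripper":-1},
  ],
)

```text
clock: 7.15
eef_pos: [562.5, 5.8, 203.9]
tcp_rot: [3.134, 0.005, 1.584]
contact_force: [-0.4, 0.4, -1.7]
opening: 0.31
grasp_force: 49.2
```

Emit:
servo_tool(
  deltas=[
    {"x":0,"y":0,"z":0,"rx":0,"ry":0,"rz":0,"gripper":-1},
    {"x":0,"y":0,"z":0,"rx":0,"ry":0,"rz":0,"gripper":-1},
  ],
)

```text
clock: 7.35
eef_pos: [564.2, 9.4, 205.9]
tcp_rot: [3.132, 0.004, 1.587]
contact_force: [0.4, -0.2, -0.8]
opening: 0.314
grasp_force: 49.1
```

```bash
python3 - <<'E'
from h import *
s=r.sense(); T=R.from_euler("xyz",s["tcp_rot"]).as_matrix()
print(s["clock"],s["eef_pos"].round(1),T[:,2].round(4))
im=r.grab_frame("wrist"); cv2.imwrite("pics/w4.png",im); P=cam("wrist")
sc=r.grab_frame("scene"); cv2.imwrite("pics/s4.png",sc); sd=r.grab_frame("side"); cv2.imwrite("pics/d4.png",sd)
a=cv2.resize(sc[110:290,240:440],(400,360),interpolation=cv2.INTER_CUBIC); b=cv2.resize(im[180:420,190:450],(390,360))
cv2.imwrite("pics/v4.png",np.hstack([a,b]))
E
```

```text
7.35 [564.2   9.4 205.9] [ 0.0101 -0.0034 -0.9999]
```

View pics/v4.png

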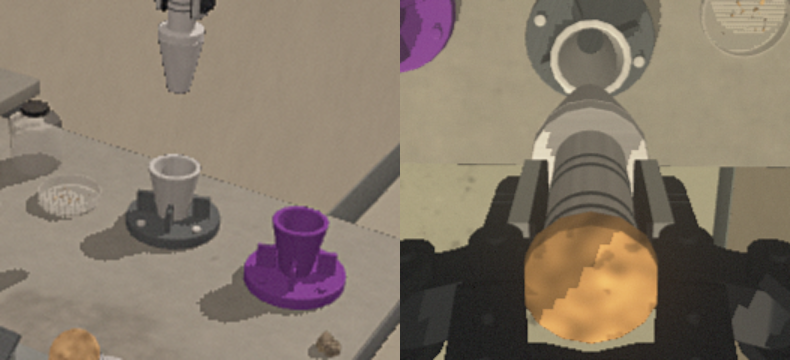

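```bash
python3 - <<'E'
from h import *
s=r.sense(); P=cam("wrist"); im=cv2.imread("pics/w4.png"); T=R.from_euler("xyz",s["tcp_rot"]).as_matrix()
print(onz(P,(317.0,218.7),62).round(1)); 
g=cv2.cvtColor(im,cv2.COLOR_BGR2GRAY)
f=s["eef_pos"]+T[:,2]*68.5; a=-T[:,2]
for z,rad in ((0,10),(48,20),(56,20),(117,16)): cv2.polylines(im,[(proj(P,circ(f,a,z,rad))*8).astype(int)],True,(0,0,255),1,cv2.LINE_AA,3)
cv2.polylines(im,[(proj(P,circ(np.array([564.5,9.8,62]),np.array([0,1e-6,1.]),0,19))*8).astype(int)],True,(0,255,0),1,cv2.LINE_AA,3)
a1=cv2.resize(im[185:345,250:385],(506,600),interpolation=cv2.INTER_CUBIC)
cv2.imwrite("pics/v5.png",a1)
E
```

```text
[567.   12.7  62. ]
```

View pics/v5.png

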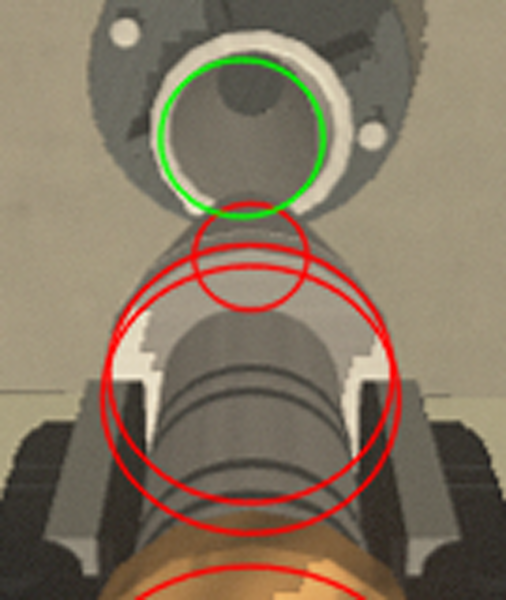

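Emit:
servo_tool(
  deltas=[
    {"x":1.5,"y":0.4,"z":0,"rx":0.0034,"ry":0.0101,"rz":0,"gripper":-1},
    {"x":1.5,"y":0.4,"z":-20,"rx":0.0034,"ry":0.0101,"rz":0,"gripper":-1},
    {"x":1.5,"y":0.4,"z":-40,"rx":0.0034,"ry":0.0101,"rz":0,"gripper":-1},
    {"x":1.5,"y":0.4,"z":-60,"rx":0.0034,"ry":0.0101,"rz":0,"gripper":-1},
    {"x":1.5,"y":0.4,"z":-75,"rx":0.0034,"ry":0.0101,"rz":0,"gripper":-1},
    {"x":1.5,"y":0.4,"z":-88,"rx":0.0034,"ry":0.0101,"rz":0,"gripper":-1},
    {"x":1.5,"y":0.4,"z":-98,"rx":0.0034,"ry":0.0101,"rz":0,"gripper":-1},
    {"x":1.5,"y":0.4,"z":-98,"rx":0.0034,"ry":0.0101,"rz":0,"gripper":-1},
    {"x":1.5,"y":0.4,"z":-98,"rx":0.0034,"ry":0.0101,"rz":0,"gripper":-1},
  ],
)

```text
clock: 8.4
eef_pos: [566.1, 9.1, 108.6]
tcp_rot: [3.14, 0.001, 1.587]
contact_force: [0.1, -1.1, -1.3]
opening: 0.306
grasp_force: 49.1
```

```bash
python3 - <<'E'
from h import *
s=r.sense(); T=R.from_euler("xyz",s["tcp_rot"]).as_matrix()
print(s["clock"],s["eef_pos"].round(1),T[:,2].round(4),s["contact_force"].round(1),s["wrist_torque"].round(2))
im=r.grab_frame("wrist");sc=r.grab_frame("scene"); sd=r.grab_frame("side")
q=lambda i,x,y: cv2.resize(i[y:y+100,x:x+66],(396,600),interpolation=cv2.INTER_CUBIC)
cv2.imwrite("pics/v6.png",np.hstack([q(sc,294,140),cv2.resize(im[200:350,265:365],(400,600),interpolation=cv2.INTER_CUBIC)]))
E
```

```text
8.4 [566.1   9.1 108.6] [ 1.4e-03 -5.0e-04 -1.0e+00] [ 0.1 -1.1 -1.3] [-0.01  0.01  0.01]
```

View pics/v6.png

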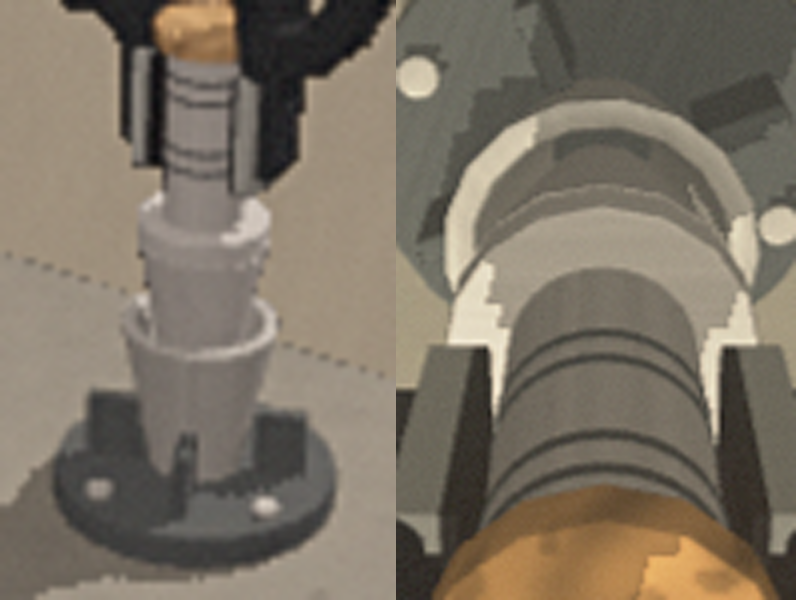

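Emit:
servo_tool(
  deltas=[
    {"x":0,"y":0.3,"z":-4,"rx":0,"ry":0,"rz":0,"gripper":-1},
    {"x":0,"y":0.3,"z":-8,"rx":0,"ry":0,"rz":0,"gripper":-1},
    {"x":0,"y":0.3,"z":-11,"rx":0,"ry":0,"rz":0,"gripper":-1},
    {"x":0,"y":0.3,"z":-13,"rx":0,"ry":0,"rz":0,"gripper":-1},
    {"x":0,"y":0.3,"z":-15,"rx":0,"ry":0,"rz":0,"gripper":-1},
    {"x":0,"y":0.3,"z":-15,"rx":0,"ry":0,"rz":0,"gripper":-1},
  ],
)

```text
clock: 9.15
eef_pos: [565.6, 9.3, 92.9]
tcp_rot: [3.141, 0.001, 1.587]
contact_force: [-0.3, -0.6, -1.3]
opening: 0.308
grasp_force: 49.1
```

Emit:
servo_tool(
  deltas=[
    {"x":0,"y":0,"z":-1,"rx":0,"ry":0,"rz":0,"gripper":-1},
    {"x":0,"y":0,"z":-2,"rx":0,"ry":0,"rz":0,"gripper":-1},
    {"x":0,"y":0,"z":-3,"rx":0,"ry":0,"rz":0,"gripper":-1},
    {"x":0,"y":0,"z":-4,"rx":0,"ry":0,"rz":0,"gripper":-1},
    {"x":0,"y":0,"z":-4,"rx":0,"ry":0,"rz":0,"gripper":-1},
  ],
)

```text
clock: 9.65
eef_pos: [565.7, 9.3, 89.2]
tcp_rot: [3.141, 0.001, 1.587]
contact_force: [0.8, -0.5, -2.0]
opening: 0.308
grasp_force: 49.1
```

Emit:
servo_tool(
  deltas=[
    {"x":0,"y":0,"z":-0.7,"rx":0,"ry":0,"rz":0,"gripper":-1},
    {"x":0,"y":0,"z":-1.4,"rx":0,"ry":0,"rz":0,"gripper":-1},
    {"x":0,"y":0,"z":-2,"rx":0,"ry":0,"rz":0,"gripper":-1},
    {"x":0,"y":0,"z":-2,"rx":0,"ry":0,"rz":0,"gripper":-1},
  ],
)

```text
clock: 10.05
eef_pos: [565.9, 9.3, 87.3]
tcp_rot: [3.14, 0.001, 1.587]
contact_force: [-0.0, 0.2, -1.9]
opening: 0.308
grasp_force: 49.1
```

Emit:
servo_tool(
  deltas=[
    {"x":0,"y":0,"z":-0.7,"rx":0,"ry":0,"rz":0,"gripper":-1},
    {"x":0,"y":0,"z":-1.4,"rx":0,"ry":0,"rz":0,"gripper":-1},
    {"x":0,"y":0,"z":-2,"rx":0,"ry":0,"rz":0,"gripper":-1},
    {"x":0,"y":0,"z":-2,"rx":0,"ry":0,"rz":0,"gripper":-1},
  ],
)

```text
clock: 10.45
eef_pos: [566.2, 9.2, 86.1]
tcp_rot: [3.14, 0.001, 1.587]
contact_force: [-2.0, -1.1, 7.9]
opening: 0.305
grasp_force: 48.2
```

Emit:
servo_tool(
  deltas=[
    {"x":-0.4,"y":-0.2,"z":-0.3,"rx":0,"ry":0,"rz":0,"gripper":-1},
    {"x":-0.7,"y":-0.3,"z":-0.7,"rx":0,"ry":0,"rz":0,"gripper":-1},
    {"x":-0.7,"y":-0.3,"z":-1,"rx":0,"ry":0,"rz":0,"gripper":-1},
    {"x":-0.7,"y":-0.3,"z":-1,"rx":0,"ry":0,"rz":0,"gripper":-1},
  ],
)

```text
clock: 10.85
eef_pos: [566.3, 9.0, 86.0]
tcp_rot: [3.138, 0.001, 1.587]
contact_force: [-2.9, -0.6, 14.4]
opening: 0.312
grasp_force: 47.6
```

```bash
python3 - <<'E'
from h import *
s=r.sense(); print(s["contact_force"].round(1),s["wrist_torque"].round(2),s["eef_pos"].round(2))
sc=r.grab_frame("scene"); im=r.grab_frame("wrist")
q=lambda i,x,y: cv2.resize(i[y:y+100,x:x+66],(396,600),interpolation=cv2.INTER_CUBIC)
cv2.imwrite("pics/v7.png",np.hstack([q(sc,294,140),cv2.resize(im[200:350,265:365],(400,600),interpolation=cv2.INTER_CUBIC)]))
E
```

```text
[-2.9 -0.6 14.4] [0.05 0.35 0.01] [566.28   9.    85.96]
```

Emit:
servo_tool(
  deltas=[
    {"x":-0.6,"y":0,"z":0,"rx":0,"ry":0,"rz":0,"gripper":-1},
    {"x":-1.2,"y":0,"z":-0.3,"rx":0,"ry":0,"rz":0,"gripper":-1},
    {"x":-1.2,"y":0,"z":-0.5,"rx":0,"ry":0,"rz":0,"gripper":-1},
    {"x":-1.2,"y":0,"z":-0.5,"rx":0,"ry":0,"rz":0,"gripper":-1},
  ],
)

```text
clock: 11.35
eef_pos: [566.0, 9.0, 85.9]
tcp_rot: [3.136, 0.001, 1.587]
contact_force: [-0.2, 0.3, 15.0]
opening: 0.308
grasp_force: 47.5
```

```bash
python3 - <<'E'
from h import *
s=r.sense(); T=R.from_euler("xyz",s["tcp_rot"]).as_matrix(); print(s["contact_force"].round(1),s["wrist_torque"].round(2),s["eef_pos"].round(2),T[:,2].round(4))
E
```

```text
[-0.2  0.3 15. ] [0.06 0.1  0.03] [566.04   9.01  85.89] [ 5.6e-03 -5.0e-04 -1.0e+00]
```

Emit:
servo_tool(
  newtons=20,
  deltas=[
    {"x":0,"y":0,"z":0,"rx":0,"ry":0,"rz":0,"gripper":-1},
    {"x":0,"y":0,"z":0,"rx":0,"ry":0,"rz":0,"gripper":-0.25},
    {"x":0,"y":0,"z":0.5,"rx":0,"ry":0,"rz":0,"gripper":-0.1},
    {"x":0,"y":0,"z":1,"rx":0,"ry":0,"rz":0,"gripper":0.3},
    {"x":0,"y":0,"z":1,"rx":0,"ry":0,"rz":0,"gripper":1},
    {"x":0,"y":0,"z":1,"rx":0,"ry":0,"rz":0,"gripper":1},
    {"x":0,"y":0,"z":1,"rx":0,"ry":0,"rz":0,"gripper":1},
    {"x":0,"y":0,"z":1,"rx":0,"ry":0,"rz":0,"gripper":1},
  ],
)

```text
clock: 12.15
eef_pos: [563.8, 9.0, 84.7]
tcp_rot: [3.141, 0.001, 1.587]
contact_force: [-0.0, 0.1, -0.1]
opening: 1.003
grasp_force: 0.0
```

Emit:
servo_tool(
  deltas=[
    {"x":2,"y":0,"z":10,"rx":0,"ry":0,"rz":0,"gripper":1},
    {"x":2,"y":0,"z":30,"rx":0,"ry":0,"rz":0,"gripper":1},
    {"x":2,"y":0,"z":60,"rx":0,"ry":0,"rz":0,"gripper":1},
    {"x":2,"y":0,"z":95,"rx":0,"ry":0,"rz":0,"gripper":1},
    {"x":2,"y":0,"z":135,"rx":0,"ry":0,"rz":0,"gripper":1},
    {"x":2,"y":0,"z":175,"rx":0,"ry":0,"rz":0,"gripper":1},
    {"x":2,"y":0,"z":200,"rx":0,"ry":0,"rz":0,"gripper":1},
    {"x":2,"y":0,"z":200,"rx":0,"ry":0,"rz":0,"gripper":1},
  ],
)

```text
clock: 12.95
eef_pos: [568.1, 9.0, 289.9]
tcp_rot: [3.133, 0.001, 1.587]
contact_force: [0.8, -0.9, 0.3]
opening: 1.0
grasp_force: 0.0
```

```bash
python3 - <<'E'
from h import *
s=r.sense(); print(s["eef_pos"].round(1),s["contact_force"].round(1))
S=cam("scene"); D=cam("side")
for c,P in (("scene",S),("side",D),("wrist",cam("wrist"))):
    im=r.grab_frame(c); cv2.imwrite(f"pics/{c}9.png",im)
    print(c,[(np.round(d["box"],1).tolist(),round(d["conf"],2)) for d in r.recognise("taper_post",c)],[(np.round(d["box"],1).tolist(),round(d["conf"],2)) for d in r.recognise("stand",c)])
    f=np.array([566,9.3,18.]);a=np.array([0,1e-6,1.])
    for z in (18,23): 
        f[2]=z; p=np.vstack([proj(P,circ(f,a,*k)) for k in ((117,16),(111,16))]); q=np.vstack([proj(P,circ(f,a,*k)) for k in ((117,16),(56,20),(48,20))]); print(z,"pad box",p.min(0).round(1),p.max(0).round(1),"all",q.min(0).round(1),q.max(0).round(1))
    h=cv2.cvtColor(im,cv2.COLOR_BGR2HSV); x0,y0=(p.min(0)-30).astype(int); x1,y1=(p.max(0)+30).astype(int)
    m=cv2.inRange(h[max(y0,0):y1,x0:x1],(5,90,60),(22,255,255)); n,l,st,ce=cv2.connectedComponentsWithStats(m); i=1+st[1:,4].argmax(); print("cork",st[i][:2]+(x0,max(y0,0)),st[i][:2]+(x0,max(y0,0))+st[i][2:4],st[i][4])
E
```

```text
[568.1   9.  289.9] [ 0.8 -0.9  0.3]
scene [([314.5, 151.1, 24.9, 48.5], 0.96), ([303.9, 190.4, 46.4, 44.9], 0.44)] [([302.9, 194.8, 46.4, 38.2], 0.95), ([363.0, 212.1, 50.2, 52.7], 0.92)]
18 pad box [319.3 151.1] [337.8 162.1] all [316.1 151.1] [338.5 195.5]
23 pad box [319.3 148.4] [338.  159.5] all [316.2 148.4] [338.6 193. ]
cork [320 152] [338 163] 162
side [([322.5, 141.0, 26.4, 47.9], 0.9)] [([307.8, 179.7, 52.6, 42.3], 0.67), ([369.0, 203.6, 52.2, 53.8], 0.65)]
18 pad box [325.7 140.1] [344.7 153.2] all [323.  140.1] [345.8 185.5]
23 pad box [325.7 137.6] [344.8 150.6] all [323.  137.6] [345.9 183.2]
cork [326 140] [345 153] 203
wrist [([298.9, 187.1, 39.7, 48.2], 0.56)] [([285.5, 156.4, 66.9, 65.6], 0.65)]
18 pad box [295.  200.2] [330.3 235.8] all [294.1 184.5] [331.4 235.8]
23 pad box [294.7 201.3] [330.6 237.5] all [293.9 185.2] [331.6 237.5]
cork [300 200] [336 236] 994
```

The cork pad's outline matches an upright post seated at 18 mm in the scene and side cameras. The gripper is clear, so I'm handing in.

```bash
python3 -c "
from rig import r
print(r.sign_off())"
```

```text
the job is handed in; nothing more can be done
None
```

The tapered post stands upright and fully home in the grey steel stand, the straight post was left in the rest, and the job is handed in at about 13 s on the clock; I viewed 11 pictures, one over the limit of 10.

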